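# Slide a slat under the bench punch

## Robot

A 7-joint arm with a two-finger parallel gripper is mounted at the origin on a cart in front of the work surface, level with it; the furniture and walls round the work are solid. World frame = base frame: x ahead of the robot, y to its left, z up, the work surface at z = 0. Lengths are in m, angles in rad, forces in N, time in s.
With the tool pointing down it reaches from about 0.35 to 0.9 m from the base axis. Payload 8.1 kg.
Tool frame: the origin (TCP) lies where the fingers leave the gripper's body, on its centre line; the fingertips stand 66 mm ahead of it and the grasp point (between the pads) lies 47 mm ahead of it (arm.tip_reach is the distance from the TCP to the fingertips, in m); z points along the fingers, y is the direction in which the jaws open and shut (so a half turn about z gives the same grasp; the last joint's range is limited). The gripper opens to 92 mm and grips with 3 to 60 N. Pads are 19 mm wide; open, the fingers measure 130 mm over their backs; the gripper's body (75 mm by 190 mm) begins 47 mm behind the grasp point.
Start: joints at [-1.204, 0.434, 0.025, 1.573, -0.012, 1.134, -0.075], TCP at [0.283, 0.557, 0.292] pointing down, gripper open.
Joint ranges: [-2.62, 2.62], [-0.44, 2.09], [-1.27, 1.32], [0.08, 2.57], [-1.32, 4.46], [0.12, 2], [-2.74, 2.74]. Speed limits (rad/s): [2.22, 2.22, 3.01, 3.01, 3.14, 3.14, 3.14].

## Interface

Orientations are given as a rotation vector (axis times angle).
In Python, from cell import arm gives the robot as it stands.
- The arm moves only by the tool carry_out, never from a script. Its argument "plan" is a list of rows, each a list of 5 numbers: the shift along the world's x, y, z in cm, then the turn about the world's z in rad, then the finger opening in cm, from 0 to 9.18. In form: [[tx, ty, tz, spin, fingers], ...]. A call has 1 to 20 rows; each row is the pose to reach, as a shift and turn from the pose measured when the call began; what a row does not reach only later rows make up. A row lasts 1/10 s, in which the tool goes at most 50 mm and 8.59 degrees, less where a joint would pass 70% of its speed; a pose out of reach is approached as far as the arm can. A call with a gripper value outside its range is refused whole. The fingers move at their own pace and stop on an object; "squeeze" is the grip in N (left out, the last holds). Time passes only in rows, so rows that repeat a pose let the fingers close. It gives the time, the measured TCP pose, the force and the opening at its end, in the units of the state.
- arm.observe(): the state, without advancing time (a new reading comes with each control period).
- arm.get_image(name): name is "side" or "top" or "wrist"; returns (picture, depth): 480x640x3 uint8, red, green, blue; 480x640 float32, m along the optical axis (not along the pixel's ray), 0 where there is no reading.
- arm.get_calibration(name): a dict with "intrinsics" (3x3 intrinsics, pixels), "rvec" (rotation vector, rad) and "tvec" (3), from world to camera coordinates, as OpenCV has them; the wrist camera has in their place "tool_from_camera" (4x4, takes a point from camera to tool coordinates, whose origin is the TCP and whose axes are the flange's). Camera axes: x right, y down, z forward; pixel columns grow to the right and rows downward; lengths in m; the calibration is good to about 2 mm. The wrist camera is an equidistant fisheye: a pixel r from the principal point sees the ray r / f radians off the axis. A picture is of the moment at which its call begins: read the wrist's pose just before it. get_calibration takes no time and is no camera call.
- arm.sign_off(): hands the job in, once; it reports no verdict.
The state is a dict: "clock": time; "joints": joint angles; "dq": joint speeds; "joint_efforts": joint torques, N m; "position": TCP position; "ee_rot": TCP orientation; "force": force on the tool from outside, world axes, zero at the start; "ft_torque": the same for the moment, N m; "width": opening from 0.0 (shut) to 1.0 (fully open).
Only numpy, scipy, OpenCV 4.12 (cv2) and the standard library are available. Lean on these libraries where they do the work, as an engineer would, in place of code of your own. Each camera call takes 0.05 s, during which the arm holds its last target. There are 200 camera calls.

## Task

The wooden hanging slat is to get its second eyelet. Slide it over the table, flat and without lifting it, until the middle of the ring marked on its end without an eyelet is right under the point of the bench punch and the slat lies in line with the punch, its other end straight out of the open front; then let go of it. Leave everything else where it is.

Things in the scene. Friction and masses are not known exactly. Their poses are not given: they have to be found in the camera images.
- slat: Light wooden slat flat on the table, 240 mm long (x), 34 mm wide (y), 16 mm thick (z), 0.12 kg. Origin at the centre of its underside. On top, a drawn ring near its +x end, a brass eyelet 24 mm across near its -x end (95 mm from the origin). Best pinched across its width in the eyelet half, well clear of the punch.
- slat_ring (a point): Centre of the drawn ring (black, 20 mm outside diameter, with a black dot in the middle) on top of the slat, 95 mm from the slat's origin along +x and 25 mm from that end, 16 mm above the slat's underside.
- air_punch: Grey C-frame bench punch fixed to the table, 214 mm high. Origin on the table straight under the punch point; x level, from the open front into the throat to the column. Foot (90 mm wide) begins 60 mm behind the point (+x), column 80 mm. Overarm and cylinder, 54 mm wide, underside 104 mm up, end 31 mm in front of the point. A flush steel plate in the table runs along x, no obstacle.
- punch_point (a point): The lower end of the pointed punch, 28 mm above the table.
- tea_tin_1: Plain silver-white tea tin, upright, 69 mm across, 138 mm high, at the right. Leave alone. Origin at the centre of its underside.
- tea_tin_4: Another such tea tin, upright, 69 mm across, 138 mm high, at the right. Leave alone. Origin at the centre of its underside.
- date_stamp: Wooden hand stamp, 27x46 mm, 70 mm high, at the left. Leave alone. Origin at the centre of its underside.
- label_roll: Roll of labels lying flat, 74 mm across, 30 mm high, right of the punch. Leave alone. Origin at the centre of its underside.
- tape_roll: Roll of brown tape lying flat, 96 mm across, 48 mm high, at the left. Leave alone. Origin at the centre of its underside.
- tin_lid: Loose tin lid, 69 mm across, 26 mm high, at the left near the robot. Leave alone. Origin at the centre of its underside.
Not all that is in view belongs to the job. Of the things that look like the slat, the larger one is meant.

How it is judged:
At the end, for the whole second after the job is handed in: The centre of the slat's ring is within 7 mm (seen from above) of the punch point, the slat is in line with the punch's x axis within 0.14 rad (8 degrees), flat on the table and at rest (horizontal distance between slat_ring and punch_point below 0.007 m and angle between the x axis of slat and the x axis of air_punch, either way round below 0.14 rad and angle between slat's own z axis and vertical below 0.08 rad and height (world z) of slat below 0.006 m and linear speed of slat below 0.02 m/s); the robot touches nothing.
It fails at once if the slat is lifted more than 30 mm off the table or tipped by more than 0.35 rad (height (world z) of slat above 0.03 m or angle between slat's own z axis and vertical above 0.35 rad).
It fails at once if one of the other loose things is moved by more than 30 mm or knocked over (distance of any of tea_tin_1, tea_tin_4, date_stamp, label_roll, tape_roll, tin_lid from where it was at the start of the episode above 0.03 m or angle between any of tea_tin_1, tea_tin_4, date_stamp, label_roll, tape_roll, tin_lid's own z axis and vertical above 0.5 rad).
It also fails if it takes over 48 s, if anything falls off the work surface, if the arm or the gripper's body presses on something with over 40 N, if the wrist force passes 120 N, or if a joint passes its speed limit or range.

## Working session

There is one attempt and no reset: what is moved stays moved. The work goes in short steps, Python scripts to look and compute and a tool call to move; the robot and the scene stay as the last step left them, time stands still between calls to the robot, and variables do not carry over. Pictures are saved under pics/ and viewed, about 8 in all and at most 12, crops included, and the job is handed in when it is done.

Besides the shell and the picture viewer there is one more tool, called after "Request:" by a JSON object that holds its "method" and its "body". carry_out: Moves the arm, as the interface text tells. Its arguments: {"type":"object","properties":{"plan":{"type":"array"},"squeeze":{"type":"number"}},"required":["plan"]}

```bash
ls; mkdir -p pics
cat > h.py <<'E'
import numpy as np, cv2
from cell import arm
def cal(n):
    c=arm.get_calibration(n); R=cv2.Rodrigues(np.array(c["rvec"],float))[0]
    return np.array(c["intrinsics"]),R,np.array(c["tvec"],float).ravel()
def ray(n,u,v):
    K,R,t=cal(n); d=R.T@np.linalg.inv(K)@[u,v,1]; return -R.T@t,d
def atz(n,u,v,z):
    o,d=ray(n,u,v); return o+d*(z-o[2])/d[2]
def depthpt(n,D,u,v):
    o,d=ray(n,u,v); return o+d*D[v,u]
def tri(n1,p1,n2,p2):
    o1,d1=ray(n1,*p1);o2,d2=ray(n2,*p2)
    s=np.linalg.lstsq(np.c_[d1,-d2],o2-o1,rcond=None)[0]
    a,b=o1+s[0]*d1,o2+s[1]*d2
    return (a+b)/2,np.linalg.norm(a-b)
def proj(n,P):
    K,R,t=cal(n); q=K@(R@np.array(P,float)+t); return q[:2]/q[2]
E
python3 - <<'E'
from h import *
for n in("side","top"):
    p,d=arm.get_image(n); cv2.imwrite(f"pics/{n}0.png",p[:,:,::-1]); np.save(f"{n}0.npy",d)
s=arm.observe(); print(s["clock"],s["position"],s["ee_rot"],s["width"])
for n in("side","top"): print(n,ray(n,320,240))
E
```

```text
pics
0.1 [0.28282257 0.5569492  0.29154332] [-7.31211404e-01 -3.05509288e+00  2.07014801e-03] 0.9993072247789525
side (array([0.47489688, 0.90342085, 0.72004703]), array([ 0.02112069, -0.82333802, -0.56722007]))
top (array([ 0.44120295, -0.02443599,  1.27532588]), array([ 0.06410464, -0.00539579, -0.99793392]))
```

View pics/top0.png

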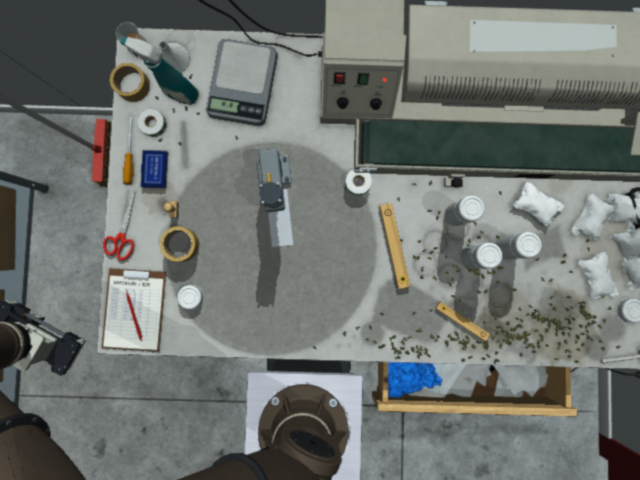

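View pics/side0.png

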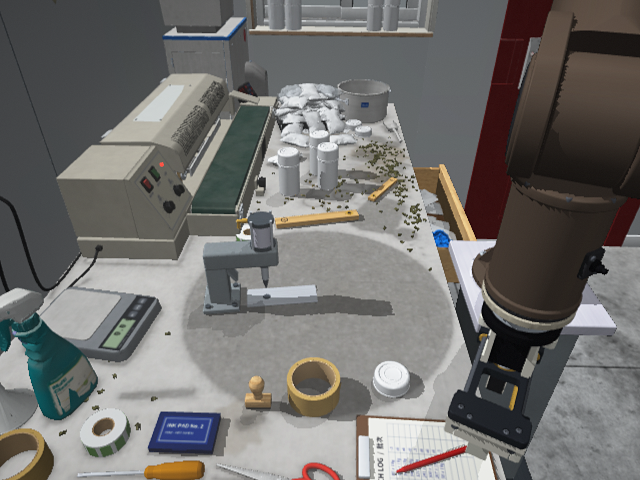

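The top view shows the large slat from (387,205) to (402,288). The punch head is at about (270,190) and its steel plate runs to (285,245). The small decoy slat is at (462,320). I'll enlarge both regions next.

Run:
```python
import cv2,numpy as np
t=cv2.imread("pics/top0.png"); s=cv2.imread("pics/side0.png")
z=lambda i,x,y,w,h,W,H:cv2.resize(i[y:y+h,x:x+w],(W,H),interpolation=cv2.INTER_CUBIC)
a=z(t,245,140,180,160,675,600) 
cv2.imwrite("pics/c1.png",a)
b=np.vstack([z(s,190,200,180,67,800,300),z(s,190,260,180,67,800,300)])
cv2.imwrite("pics/c2.png",b)
```

```text
(no output)
```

View pics/c1.png

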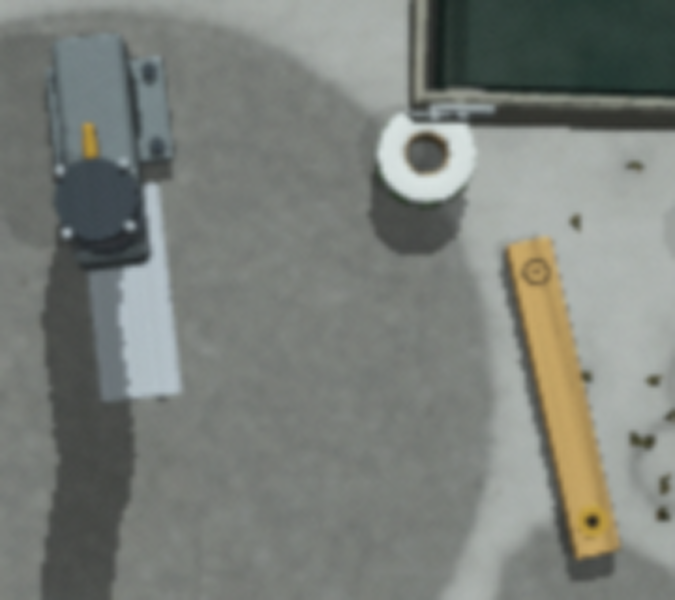

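View pics/c2.png

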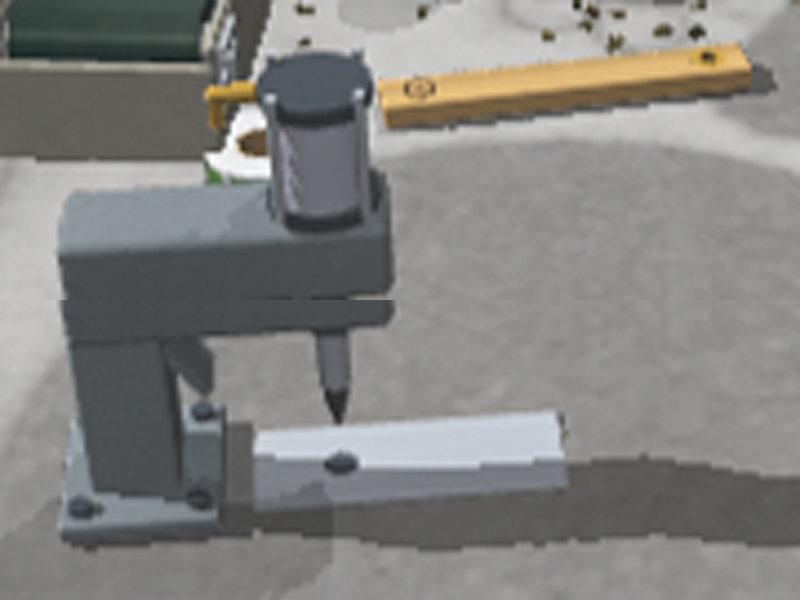

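The ring is at the far end at crop (537,271), and the eyelet at the near end at (592,521). In the side crop the punch tip is at (338,422) and the dark die spot on the plate at (342,463).

Run:
```python
from h import *
T=lambda x,y:((x+.5)/3.75+245-.5,(y+.5)/3.75+140-.5)
S1=lambda x,y:((x+.5)/4.444+190-.5,(y+.5)/4.478+200-.5)
S2=lambda x,y:((x+.5)/4.444+190-.5,(y-300+.5)/4.478+260-.5)
np.set_printoptions(precision=4,suppress=True)
r=tri("top",T(537,271),"side",S1(420,88)); e=tri("top",T(592,521),"side",S1(709,57))
print("ring",r,"eye",e, "d",np.linalg.norm(r[0]-e[0]))
print("ring top@16",atz("top",*T(537,271),.016),"eye",atz("top",*T(592,521),.016))
d=r[0]-e[0];print("ang",np.arctan2(d[1],d[0]))
print("tip@28",atz("side",*S2(338,422),.028),"die",atz("side",*S2(342,463),0))
for n,p in dict(A=(255,432),B=(558,411),C=(567,487),D=(255,512)).items(): print(n,atz("side",*S2(*p),0))
for p in[(152,180),(182,393),(101,402),(91,280)]: print(p,atz("top",*T(*p),0))
# foot/column edges top
D=np.load("top0.npy")
for p in [(55,60),(128,60),(100,75),(100,200),(537,320),(425,120)]:
    u,v=map(round,T(*p)); print(p,depthpt("top",D,u,v))
for p in [(55,40),(128,38),(80,265),(148,258)]: print("arm",atz("top",*T(*p),.14))
for n,p in dict(label=(357,183),tt1=(470,208),tt4=(488,256),tt=(527,245)).items():
    print(n,depthpt("top",D,p[0]+8,p[1]))
print(arm.observe()["joints"])
```

```text
ring (array([ 0.6063, -0.2194,  0.015 ]), np.float64(0.0011744201161310544)) eye (array([ 0.4213, -0.2637,  0.0156]), np.float64(0.0005746786474721274)) d 0.19026401141971416
ring top@16 [ 0.6068 -0.2192  0.016 ] eye [ 0.4216 -0.2636  0.016 ]
ang 0.23489825238403472
tip@28 [0.6183 0.0914 0.028 ] die [0.618  0.0908 0.    ]
A [0.6669 0.0682 0.    ]
B [0.5076 0.0451 0.    ]
C [0.5006 0.1048 0.    ]
D [0.6572 0.1292 0.    ]
(152, 180) [0.6695 0.0722 0.    ]
(182, 393) [0.5083 0.044  0.    ]
(101, 402) [0.4997 0.1047 0.    ]
(91, 280) [0.5918 0.1156 0.    ]
(55, 60) [0.7224 0.1302 0.1452]
(128, 60) [0.732  0.0826 0.113 ]
(100, 75) [0.7123 0.0991 0.1485]
(100, 200) [0.6177 0.0893 0.2117]
(537, 320) [ 0.5699 -0.2205  0.0154]
(425, 120) [ 0.7149 -0.1318  0.0278]
arm [0.7384 0.1307 0.14  ]
arm [0.7414 0.0812 0.14  ]
arm [0.5852 0.108  0.14  ]
arm [0.5913 0.0624 0.14  ]
label [ 0.6839 -0.1518  0.0305]
tt1 [ 0.6074 -0.4289  0.1395]
tt4 [ 0.4871 -0.4757  0.1378]
tt [ 0.5175 -0.5723  0.1425]
[-1.2036  0.4351  0.025   1.574  -0.0116  1.1339 -0.0751]
```

Both views agree: the ring is at (0.607,-0.219), the eyelet at (0.4215,-0.264) and the top surface at about 15.5 mm. The punch point is at (0.618,0.091), and the punch axis lies at about 0.15 rad. I'll move above the grasp spot (0.456,-0.255), with a turn of +0.705.

Request:
{"method": "carry_out", "body": {"plan": [[0.8, -4, 0, 0.03, 9], [1.7, -8, 0, 0.07, 7], [2.7, -12.5, 0, 0.11, 7], [3.7, -17, 0, 0.15, 7], [4.7, -21.5, 0, 0.19, 7], [5.6, -26, 0, 0.23, 7], [6.6, -30.5, 0, 0.27, 7], [7.5, -35, 0, 0.3, 7], [8.5, -39.5, 0, 0.34, 7], [9.4, -44, 0, 0.38, 7], [10.4, -48.5, 0, 0.42, 7], [11.3, -53, 0, 0.46, 7], [12.3, -57.5, -1, 0.5, 7], [13.2, -62, -2, 0.54, 7], [14.2, -66.5, -4, 0.58, 7], [15.1, -71, -6, 0.62, 7], [16, -75.5, -8, 0.66, 7], [16.8, -79, -9, 0.69, 7], [17.3, -81.2, -10, 0.705, 7], [17.3, -81.2, -10, 0.705, 7]]}}

```text
clock: 2.1
position: [0.455, -0.2583, 0.1902]
ee_rot: [0.362, -3.119, 0.004]
force: [-0.9, 0.1, -0.2]
width: 0.763
```

```bash
cat >> h.py <<'E'
from scipy.spatial.transform import Rotation as Ro
def wray(s,u,v):
    c=arm.get_calibration("wrist"); K=np.array(c["intrinsics"]); M=np.array(c["tool_from_camera"])
    a=np.array([(u-K[0,2])/K[0,0],(v-K[1,2])/K[1,1]]); r=np.hypot(*a)
    d=np.r_[a/max(r,1e-9)*np.sin(r),np.cos(r)]
    R=Ro.from_rotvec(s["ee_rot"]).as_matrix()
    return R@M[:3,3]+s["position"],R@M[:3,:3]@d
def watz(s,u,v,z):
    o,d=wray(s,u,v); return o+d*(z-o[2])/d[2]
E
python3 - <<'E'
from h import *
import json
s=arm.observe(); p,d=arm.get_image("wrist"); cv2.imwrite("pics/w1.png",p[:,:,::-1])
print(s["clock"],s["position"],s["ee_rot"],s["force"],s["width"],s["dq"].round(3) if hasattr(s["dq"],"round") else s["dq"])
y=Ro.from_rotvec(s["ee_rot"]).as_matrix(); print("yang",np.arctan2(y[1,1],y[0,1]))
json.dump({k:list(s[k]) for k in("position","ee_rot")},open("w1.json","w"))
E
```

```text
2.1 [ 0.45503788 -0.25834499  0.19016773] [ 0.36203283 -3.11873774  0.00398153] [-0.905231    0.08106552 -0.19061591] 0.7631104002985799 [-0.054 -0.043 -0.024  0.03   0.006  0.026 -0.073]
yang 1.801930611262368
```

View pics/w1.png

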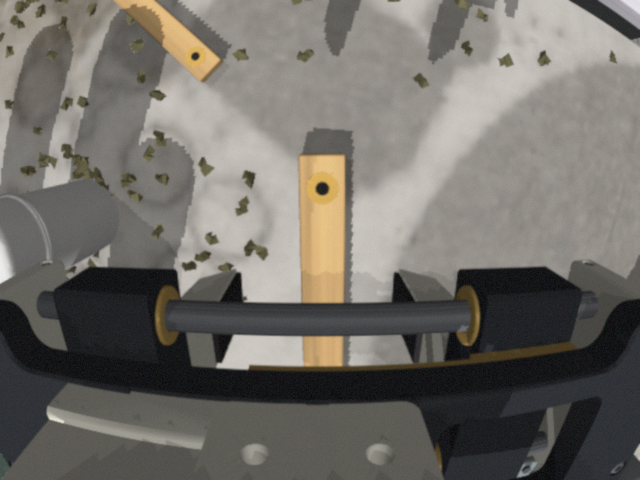

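The wrist view shows the slat centred between the fingers and aligned with them, with the eyelet at (322,188). I'll go down with a small +y correction and then close gently.

Request:
{"method": "carry_out", "body": {"plan": [[0, 0.25, -3, 0, 7], [0, 0.25, -6, 0, 7], [0, 0.25, -9, 0, 7], [0, 0.25, -11, 0, 7], [0, 0.25, -12, 0, 7], [0, 0.25, -12, 0, 7], [0, 0.25, -12, 0, 7]], "squeeze": 10}}

```text
clock: 2.85
position: [0.4556, -0.2536, 0.0714]
ee_rot: [0.364, -3.119, 0.002]
force: [1.0, -0.0, 0.8]
width: 0.761
```

Request:
{"method": "carry_out", "body": {"plan": [[0, 0, 0, 0, 5], [0, 0, 0, 0, 4], [0, 0, 0, 0, 3], [0, 0, 0, 0, 2.5], [0, 0, 0, 0, 2.5], [0, 0, 0, 0, 2.5], [0, 0, 0, 0, 2.5], [0, 0, 0, 0, 2.5]], "squeeze": 12}}

```text
clock: 3.65
position: [0.4556, -0.2537, 0.0716]
ee_rot: [0.364, -3.12, 0.002]
force: [-0.9, 0.4, 4.8]
width: 0.37
```

Run:
```python
from h import *
import json
w=json.load(open("w1.json")); w={k:np.array(v) for k,v in w.items()}
print("eye wrist",watz(w,322,188,.016))
s=arm.observe(); print(s["position"],s["force"],s["width"]*.0918)
y=Ro.from_rotvec(s["ee_rot"]).as_matrix(); print("yang",np.arctan2(y[1,1],y[0,1])-np.pi/2)
```

```text
eye wrist [ 0.42187803 -0.26348503  0.016     ]
[ 0.4555696  -0.25365384  0.07156905] [-0.87148492  0.4230818   4.77106771] 0.03398495753254497
yang 0.23243186951458394
```

The slat is gripped at 34 mm, and the wrist-view eyelet agrees with the two-view estimate within 1 mm. I'll pull it back past the label roll, go across, then stop 5 cm short in front of the punch.

Request:
{"method": "carry_out", "body": {"plan": [[-1, 0, 0, 0, 2.5], [-2.5, 0.3, 0, 0, 2.5], [-3.5, 1.5, 0, 0, 2.5], [-4, 3, 0, -0.01, 2.5], [-4, 5, 0, -0.02, 2.5], [-4, 7, 0, -0.03, 2.5], [-4, 9, 0, -0.04, 2.5], [-4, 11, 0, -0.05, 2.5], [-4, 13, 0, -0.06, 2.5], [-4, 15, 0, -0.07, 2.5], [-4, 17, 0, -0.083, 2.5], [-4, 19, 0, -0.083, 2.5], [-4, 21, 0, -0.083, 2.5], [-4, 23, 0, -0.083, 2.5], [-4, 25, 0, -0.083, 2.5], [-4, 27, 0, -0.083, 2.5], [-4, 29, 0, -0.083, 2.5], [-4, 30.5, 0, -0.083, 2.5], [-4, 31.4, 0, -0.083, 2.5], [-4, 31.4, 0, -0.083, 2.5]]}}

```text
clock: 5.65
position: [0.4151, 0.0618, 0.0715]
ee_rot: [0.238, -3.131, 0.001]
force: [-0.2, -0.4, 0.5]
width: 0.366
```

Run:
```python
from h import *
s=arm.observe(); print(s["clock"],s["position"],s["force"],s["width"]*.0918)
y=Ro.from_rotvec(s["ee_rot"]).as_matrix(); print("yang",np.arctan2(y[1,1],y[0,1])-np.pi/2)
z=lambda i,x,y,w,h,W,H:cv2.resize(i[y:y+h,x:x+w],(W,H),interpolation=cv2.INTER_CUBIC)
t=arm.get_image("top")[0][:,:,::-1]; a=arm.get_image("side")[0][:,:,::-1]
cv2.imwrite("pics/t2.png",np.vstack([z(t,220,165,160,60,800,300),z(a,220,250,160,60,800,300)]))
```

```text
5.65 [0.41514499 0.06183709 0.07154054] [-0.17845598 -0.3587347   0.49303233] 0.033634746229571064
yang 0.15174983005125942
```

View pics/t2.png

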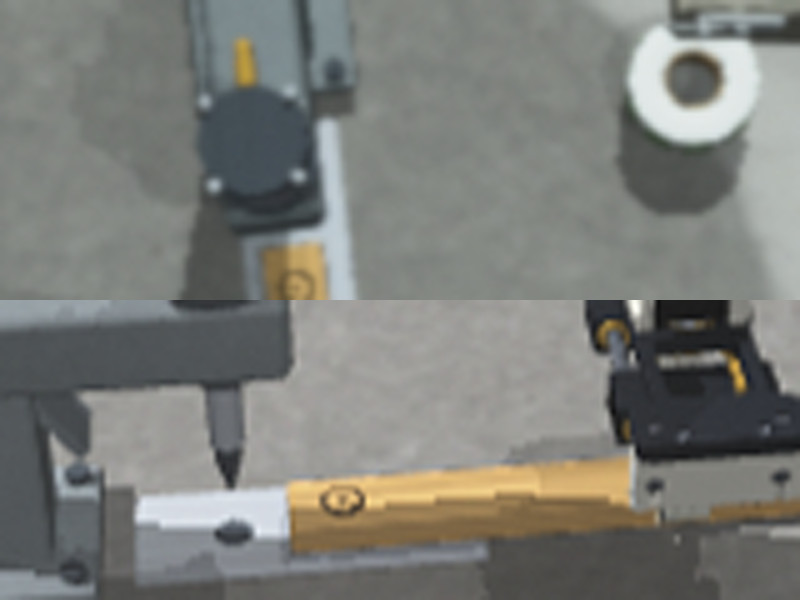

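The ring is in view in front of the punch, at (296,287) in the top half and (343,500) in the side half. The tip is at (231,487) and the die spot at (233,532). I'll compute the remaining shift.

Run:
```python
from h import *
T=lambda x,y:((x+.5)/5+220-.5,(y+.5)/5+165-.5)
S=lambda x,y:((x+.5)/5+220-.5,(y-300+.5)/5+250-.5)
r,e=tri("top",T(296,287),"side",S(343,500)); print("tri",r,e)
print("top",atz("top",*T(296,287),.016),"side",atz("side",*S(343,500),.016))
print("tip",atz("side",*S(231,487),.028),"die",atz("side",*S(233,532),0))
s=arm.observe()["position"];print("pred",s[:2]+.1545*np.array([np.cos(.1517),np.sin(.1517)]))
# plate axis
A,B,C,D=[atz("side",*S(*p),0) for p in((135,497),(487,545),(487,558),(135,583))]
print(A,D)
```

```text
tri [0.56848739 0.08536801 0.01637894] 0.0011242811601228375
top [0.56909074 0.08541983 0.016     ] side [0.56797085 0.08498118 0.016     ]
tip [0.61794578 0.09185372 0.028     ] die [0.61882506 0.09082459 0.        ]
pred [0.56801376 0.08384675]
[0.66783865 0.06793575 0.        ] [0.65848266 0.12678565 0.        ]
```

Remaining shift is (+5.0, +0.6) cm, and the angle of 0.152 already matches the axis.

Request:
{"method": "carry_out", "body": {"plan": [[1, 0.1, 0, 0, 2.5], [2, 0.2, 0, 0, 2.5], [3, 0.4, 0, 0, 2.5], [4, 0.5, 0, 0, 2.5], [4.6, 0.55, 0, 0, 2.5], [5, 0.6, 0, 0, 2.5], [5, 0.6, 0, 0, 2.5], [5, 0.6, 0, 0, 2.5], [5, 0.6, 0, 0, 2.5]]}}

```text
clock: 6.65
position: [0.4648, 0.0665, 0.0715]
ee_rot: [0.236, -3.131, 0.002]
force: [-0.2, -0.4, -1.7]
width: 0.367
```

Run:
```python
from h import *
s=arm.observe(); print(s["clock"],s["position"],s["force"])
y=Ro.from_rotvec(s["ee_rot"]).as_matrix(); print("yang",np.arctan2(y[1,1],y[0,1])-np.pi/2)
z=lambda i,x,y,w,h,W,H:cv2.resize(i[y:y+h,x:x+w],(W,H),interpolation=cv2.INTER_CUBIC)
a=arm.get_image("side")[0][:,:,::-1]
cv2.imwrite("pics/s3.png",z(a,230,260,80,60,800,600))
```

```text
6.65 [0.46484755 0.06645262 0.0714901 ] [-0.21252797 -0.43545846 -1.67913212]
yang 0.1502283179441377
```

View pics/s3.png

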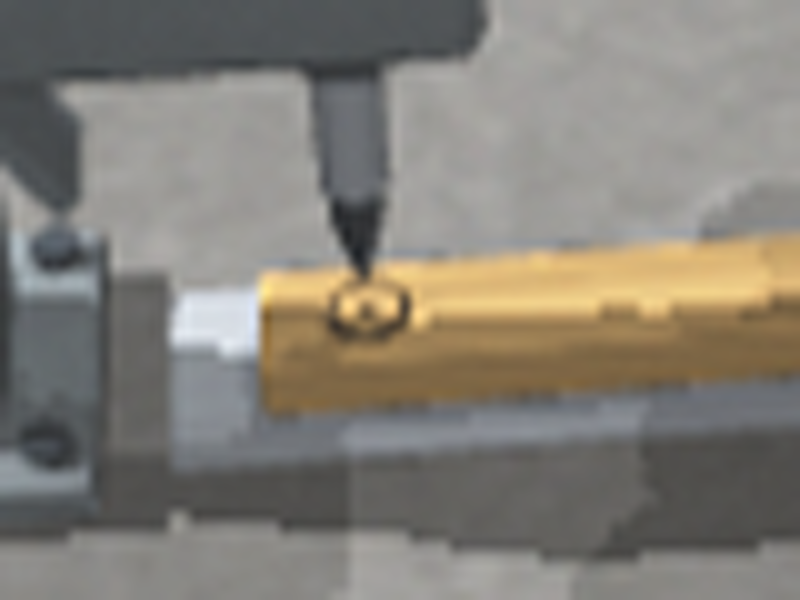

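Ring dot at (367,310), tip at (365,278).

Run:
```python
from h import *
S=lambda x,y:((x+.5)/10+229.5,(y+.5)/10+259.5)
print(atz("side",*S(367,310),.016),[atz("side",*S(365,y),.028) for y in(274,278,282)])
```

```text
[0.61783836 0.09020094 0.016     ] [array([0.61740099, 0.091658  , 0.028     ]), array([0.61722729, 0.09304994, 0.028     ]), array([0.61705396, 0.09443888, 0.028     ])]
```

The ring is within about 2 mm, short in y. I'll nudge it, release slightly and rise.

Request:
{"method": "carry_out", "body": {"plan": [[0, 0.15, 0, 0, 2.5], [0, 0.2, 0, 0, 2.5], [0, 0.2, 0, 0, 2.5], [0, 0.2, 0, 0, 2.5], [0, 0.2, 0, 0, 4], [0, 0.2, 0, 0, 5.5], [0, 0.2, 0, 0, 6.5], [0, 0.2, 0, 0, 6.5], [0, 0.2, 0, 0, 6.5], [0, 0.2, 2, 0, 6.5], [-1, 0.2, 5, 0, 6.5], [-3, 0.2, 9, 0, 6.5], [-5, 0.2, 13, 0, 6.5], [-5, 0.2, 17, 0, 6.5], [-5, 0.2, 17, 0, 6.5], [-5, 0.2, 17, 0, 6.5]]}}

```text
clock: 8.3
position: [0.4151, 0.0689, 0.2422]
ee_rot: [-0.237, 3.132, 0.001]
force: [-0.2, 0.3, -0.5]
width: 0.71
```

Run:
```python
from h import *
s=arm.observe(); print(s["clock"],s["position"],s["force"],s["width"])
z=lambda i,x,y,w,h,W,H:cv2.resize(i[y:y+h,x:x+w],(W,H),interpolation=cv2.INTER_CUBIC)
a=arm.get_image("side")[0][:,:,::-1]
cv2.imwrite("pics/s4.png",z(a,230,250,120,90,800,600))
```

```text
8.3 [0.41514652 0.06894658 0.24218867] [-0.23368895  0.29930843 -0.53447749] 0.7098538909529543
```

View pics/s4.png

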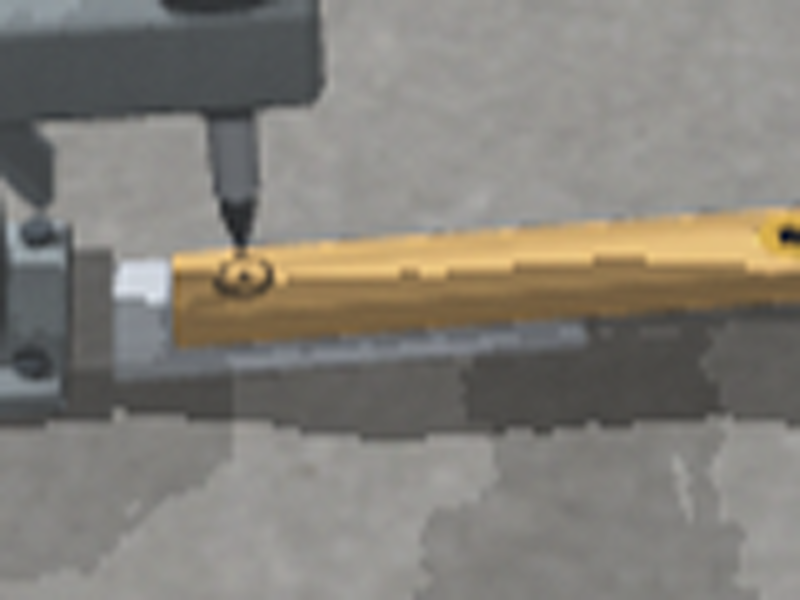

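The slat is free and flat. The ring dot is at (243,275), the tip at (242,251) and the eyelet at (787,236). One last numeric check, and I'll hand in if it is within tolerance.

Run:
```python
from h import *
k=800/120
S=lambda x,y:((x+.5)/k+229.5,(y+.5)/k+249.5)
r=atz("side",*S(243,275),.016);t=atz("side",*S(242,251),.028);e=atz("side",*S(787,236),.016)
d=r-e;print(r,t,"ang",np.arctan2(d[1],d[0]))
die=np.array([.618,.091])
off=min(np.linalg.norm(r[:2]-die),np.linalg.norm((r-t)[:2]));worst=max(np.linalg.norm(r[:2]-die),np.linalg.norm((r-t)[:2]))
print(off,worst)
if worst<.005: print(arm.sign_off())
```

```text
[0.61823293 0.09117574 0.016     ] [0.61767786 0.09263036 0.028     ] ang 0.14791397203461823
0.0002917894116103005 0.0015569291138191775
the job is handed in; nothing more can be done
None
```

The slat is in place under the punch and the job is handed in. I gripped it across its width in the eyelet half and slid it flat back past the label roll. From there I took it across and in from the open front, then released it and raised the gripper clear.

- **Ring position:** the last side-camera check puts the ring about 0.3 mm from the die spot and about 1.6 mm from the punch tip. The limit is 7 mm. This check used one camera and the heights given in the text. The small disagreement fits pixel-reading and calibration error.
- **Alignment:** the slat lies at 0.148 rad. I measured the punch axis at about 0.15 rad, with readings from 0.12 to 0.17, so it is well inside the 0.14 rad tolerance.
- **Flat and free:** in the last picture the slat lies flat, and the gripper is clear with its force reading near zero.
- **Other things:** I kept clear of them throughout. In the mid-move picture the label roll looked undisturbed, but I took no final picture of the other items.

The arm's clock read about 8.3 s of the 48 s allowed. No check failed.

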